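# Seat the gate-opener card with its ejector levers

### The job

Lift the green gate-opener card out of the red rail and lower it between the guides of the black dock so that its steel ears drop into the jaws of the two open red levers. Then swing both levers inward, by feel and by turns if one end tips up, until each one clamps its end of the card firmly down on the dock's connector and stays tight when let go. Do not force the levers (never push one with more than about 25 N), leave the other things on the shelf where they are, and finish clear of everything.

Things in the scene. Friction and masses are not known exactly. Their poses are not given: they have to be found in the camera images.
- card: Green circuit card on edge, about 0.28 kg. Origin: middle of bottom edge; x through its thickness, y along it, z up. Board 5 thick, 120 long, 72 high; aluminium grip bar on top 12 thick, 74 long, 70 to 94 above the bottom edge: grip it there across the thickness. Steel ears 8 thick stick out of both ends, y = 60 to 80 either side, 26 to 32 above the bottom edge. Fits either way round.
- rail: Red plastic rail, fixed, base 70 x 190 x 12; the card starts upright in its slot (slot 7 wide, walls reach 46 above the shelf), bottom edge 12 above the shelf, card length along the rail's y. Origin: centre of the underside.
- dock: Black card dock, fixed; base 90 (x) x 236 (y) x 12. Origin: centre of underside, z up. The card goes in along y, centred on the origin. On the open levers' toes it rests with its bottom edge 23 to 27 above the shelf. Home is 12.5 to 19.5 above the shelf: the copper connector floor differs each time and is not measured. Brass springs grip the card's foot over the last few mm with a few newtons.
- slot (a point): Centre of the dock's slot, 62 above the shelf, at the top of the two pairs of grey guides (y from 44 to 58 mm either side of it). The slot is 7.4 wide in x, with flared lead-ins from 60 to 71 above the shelf.
- lever_l: Red ejector lever at the dock's +y end. Origin: its pivot, 96 mm along the dock's +y, 40 above the shelf; x along the hinge, z up the handle (9 thick, 22 wide, 65 long from the pivot). Starts leaning outward, away from the dock's middle, by 0.55 to 0.65 rad. Swung inward, its nose presses the card's ear down; home differs each time, 0.2 rad short of upright to 0.3 past it, so feel for it.
- lever_r: The same lever mirrored at the dock's -y end (pivot 96 mm along the dock's -y); leans outward to -y when open.
- bar_l (a point): Middle of lever_l's round crossbar (11 thick, 30 wide), 59.5 from the pivot: push here from outside and follow its arc. The stiff pivot (0.26 N m) takes about 4 N here and holds the lever, and its clamping, where it is left. Once its end of the card has bottomed the force climbs by 2 to 3 N per mm; 13 to 18 N clamps well. If one lever is swung home alone the other end of the card tips up.
- bar_r (a point): Middle of lever_r's crossbar, the same as bar_l.
- lug_nut: Chrome lug nut 25 wide, 36 high, standing on the rail's base; leave alone.
- lug_nut_b: Another chrome lug nut; leave alone.
- socket: Black steel socket 28 wide, 50 high; leave alone.
- socket_b: Chrome socket 24 wide, 28 high; leave alone.
- valve_cap: Stainless valve stem cap 10 wide, 11 high, standing on the dock's base; leave alone.
- wrench: Wrench 160 long, lying; leave alone.
- driver: Screwdriver 180 long, lying; leave alone.
There are look-alikes about, which are no part of the job. Of the things that look like the card, the larger one is meant.

How it is judged:
By the outcome, as a careful person would: the job done as asked, in the order asked, and still so for the second after the job is handed in, with the robot touching nothing.
It also fails if it takes over 72 s, if anything falls off the work surface, if the arm or the gripper's body presses on something with over 40 N, if the wrist force passes 120 N, or if a joint passes its speed limit or range.

### The arm

A 6-joint arm with a two-finger parallel gripper is mounted at the origin on the work surface. World frame = base frame: x ahead of the robot, y to its left, z up, the work surface at z = 0. Lengths are in m, angles in rad, forces in N, time in s.
With the tool pointing down it reaches from about 0.4 to 0.925 m from the base axis. Payload 12.5 kg.
Tool frame: the origin (TCP) lies between the finger pads; the fingertips stand 19 mm ahead of it and the grasp point (between the pads) is the TCP; y points along the fingers, x is the direction in which the jaws open and shut, and the axes are right-handed (so a half turn about y gives the same grasp; the last joint's range is limited). The gripper opens to 95 mm and grips with 3 to 60 N. Pads are 20 mm wide; open, the fingers measure 119 mm over their backs; the gripper's body (75 mm by 180 mm) begins 59 mm behind the grasp point.
Start: joints at [-1.306, 0.491, 1.559, -0, 1.092, -0.106], TCP at [0.226, -0.583, 0.234] pointing down, gripper open.
Joint ranges: [-3.1, 3.1], [-0.84, 2.19], [0.05, 2.79], [-1.13, 4.28], [0.06, 2.93], [-2.69, 2.69]. Speed limits (rad/s): [2.22, 2.22, 2.79, 3.14, 3.14, 3.14].

### API

Orientations are given as a rotation vector (axis times angle).
In Python, from bench import arm gives the robot as it stands. The module is installed in compiled form; this text tells all that it offers.
- The arm moves only by the tool apply_moves, never from a script. Its argument "series" is a list of rows, each an object with "translation": the shift along the world's x, y, z in cm, a list of three; "turn": the turn, a rotation vector about the world's x, y, z in degrees, a list of three; "grip": the finger opening in cm, from 0 to 9.51. In form: [{"translation": [x, y, z], "turn": [rx, ry, rz], "grip": grip}, ...]. A call has 1 to 12 rows; each row shifts and turns the commanded pose from where the row before left it; what a row does not reach is not made up. A row lasts 1/10 s, in which the tool goes at most 50 mm and 8.59 degrees, less where a joint would pass 70% of its speed; a pose out of reach is approached as far as the arm can. A call with a gripper value outside its range is refused whole. The fingers move at their own pace and stop on an object; the grip force is fixed at half the most. Time passes only in rows, so rows that do not move let the fingers close. It gives the time, the measured TCP pose, the force and the opening at its end, in the units of the state.
- arm.observe(): the state, without advancing time (a new reading comes with each control period).
- arm.camera(name): name is "scene" or "side" or "wrist"; returns the picture (420x560x3 uint8, red, green, blue); there is no depth.
- arm.camera_params(name): a dict with "camera_matrix" (3x3 intrinsics, pixels), "dist_coeffs" ([k1, k2, p1, p2, k3] as OpenCV has them; the pictures are not rectified), "R" (3x3) and "t" (3): a world point X has camera coordinates R X + t; the wrist camera has in their place "hand_eye" (4x4, takes a point from camera to tool coordinates, whose origin is the TCP and whose axes are the tool frame's). Camera axes: x right, y down, z forward; pixel columns grow to the right and rows downward; lengths in m; the calibration is good to about 2 mm. A picture is of the moment at which its call begins: read the wrist's pose just before it. camera_params takes no time and is no camera call.
- arm.hand_in(): hands the job in, once; it reports no verdict.
The state is a dict: "t": time; "joint_pos": joint angles; "joint_vel": joint speeds; "effort": joint torques, N m; "eef_pos": TCP position; "ee_rot": TCP orientation; "wrist_force": force on the tool from outside, world axes, zero at the start; "moment": the same for the moment, N m; "opening": finger opening in m.
Only numpy, scipy, OpenCV 4.12 (cv2) and the standard library are available. Lean on these libraries where they do the work, as an engineer would, in place of code of your own. Each camera call takes 0.05 s, during which the arm holds its last target. There are 200 camera calls.

## Working session

There is one attempt and no reset: what is moved stays moved. The work goes in short steps, Python scripts to look and compute and a tool call to move; the robot and the scene stay as the last step left them, time stands still between calls to the robot, and variables do not carry over. Pictures are saved under pics/ and viewed, about 8 in all and at most 12, crops included, and the job is handed in when it is done.

Besides the shell and the picture viewer there is one more tool, called after "Request:" by a JSON object that holds its "op" and its "data". apply_moves: Moves the arm, as the interface text tells. Its arguments: {"type":"object","properties":{"series":{"type":"array"}},"required":["series"]}

```bash
mkdir -p pics
cat > h.py <<'E'
import numpy as np, cv2
from bench import arm
from scipy.spatial.transform import Rotation as Ro
def cam(name):
    p=arm.camera_params(name); K=np.array(p["camera_matrix"]); d=np.array(p["dist_coeffs"])
    if name=="wrist":
        s=arm.observe(); T=np.eye(4); T[:3,:3]=Ro.from_rotvec(s["ee_rot"]).as_matrix(); T[:3,3]=s["eef_pos"]
        M=np.linalg.inv(T@np.array(p["hand_eye"])); return K,d,M[:3,:3],M[:3,3]
    return K,d,np.array(p["R"]),np.array(p["t"])
def ray(c,px):
    K,d,R,t=c
    u=cv2.undistortPoints(np.array(px,float).reshape(-1,1,2),K,d).reshape(-1,2)
    v=np.c_[u,np.ones(len(u))]@R
    return -R.T@t, v
def onz(c,px,z):
    o,v=ray(c,px); return o+v*((z-o[2])/v[:,2])[:,None]
def proj(c,X):
    K,d,R,t=c; return cv2.projectPoints(np.array(X,float).reshape(-1,1,3),cv2.Rodrigues(R)[0],t,K,d)[0].reshape(-1,2)
def tri(c1,p1,c2,p2):
    o1,v1=ray(c1,p1);o2,v2=ray(c2,p2);v1=v1[0]/np.linalg.norm(v1[0]);v2=v2[0]/np.linalg.norm(v2[0])
    A=np.c_[v1,-v2]; s=np.linalg.lstsq(A,o2-o1,rcond=None)[0]
    a=o1+s[0]*v1;b=o2+s[1]*v2; return (a+b)/2,np.linalg.norm(a-b)
def snap(name,f):
    c=cam(name); im=np.ascontiguousarray(arm.camera(name)[:,:,::-1]); cv2.imwrite('pics/'+f,im); return c,im
E
python3 - <<'E'
from h import *
for n in("scene","side","wrist"):
    c,im=snap(n,f'{n}0.png'); print(n,(-c[2].T@c[3]).round(3),c[2][2].round(2),c[0][0,0].round(0))
s=arm.observe(); print({k:np.round(v,3) for k,v in s.items()})
print(Ro.from_rotvec(s["ee_rot"]).as_matrix().round(2))
E
```

```text
scene [ 1.26  -0.064  0.897] [-0.66  0.08 -0.74] 459.0
side [0.386 0.739 0.712] [ 0.16 -0.75 -0.64] 485.0
wrist [ 0.293 -0.555  0.385] [-0.24 -0.09 -0.97] 301.0
{'t': np.float64(0.15), 'joint_pos': array([-1.306,  0.491,  1.559,  0.   ,  1.092, -0.106]), 'joint_vel': array([-0.   , -0.002,  0.001, -0.001,  0.   ,  0.   ]), 'effort': array([ 4.0000e-03, -6.1290e+01, -2.5828e+01,  6.9000e-02,  4.7000e-02,
       -0.0000e+00]), 'eef_pos': array([ 0.226, -0.582,  0.233]), 'ee_rot': array([-1.361,  0.932, -0.931]), 'wrist_force': array([-0.668, -0.232, -0.581]), 'moment': array([ 0.034, -0.015,  0.008]), 'opening': np.float64(0.095)}
[[ 0.36 -0.    0.93]
 [-0.93  0.    0.36]
 [-0.   -1.    0.  ]]
```

View pics/scene0.png

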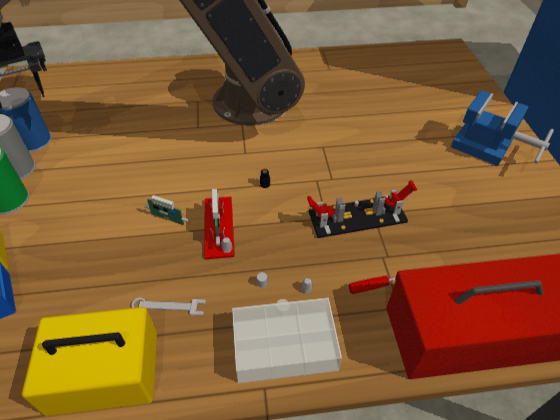

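View pics/side0.png

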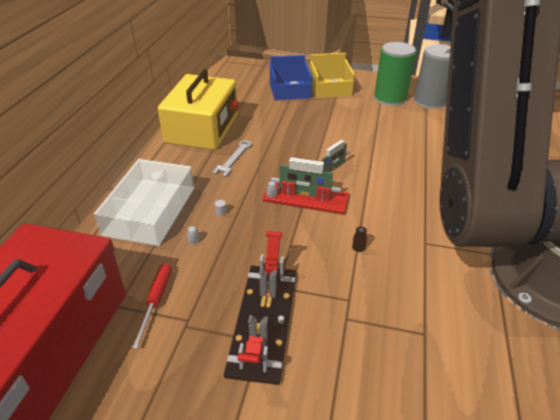

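Views 1 and 2 show the rail with the card at scene (219,225) and side (305,185), and the dock at scene (358,215) and side (263,325). The small look-alike card is at scene (165,210). I'll zoom in on both objects in both views.

Run:
```python
from h import *
sc=cv2.imread('pics/scene0.png'); si=cv2.imread('pics/side0.png')
def cr(im,x,y,w,h): 
    o=cv2.resize(im[y:y+h,x:x+w],(400,300),interpolation=cv2.INTER_CUBIC)
    return o
a=np.vstack([np.hstack([cr(sc,170,180,100,75+5)[:, :],cr(sc,300,170,130,80)]),np.hstack([cr(si,250,150,110,70),cr(si,215,225,100,160)])])
cv2.imwrite('pics/crop1.png',a)
```

```text
(no output)
```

View pics/crop1.png

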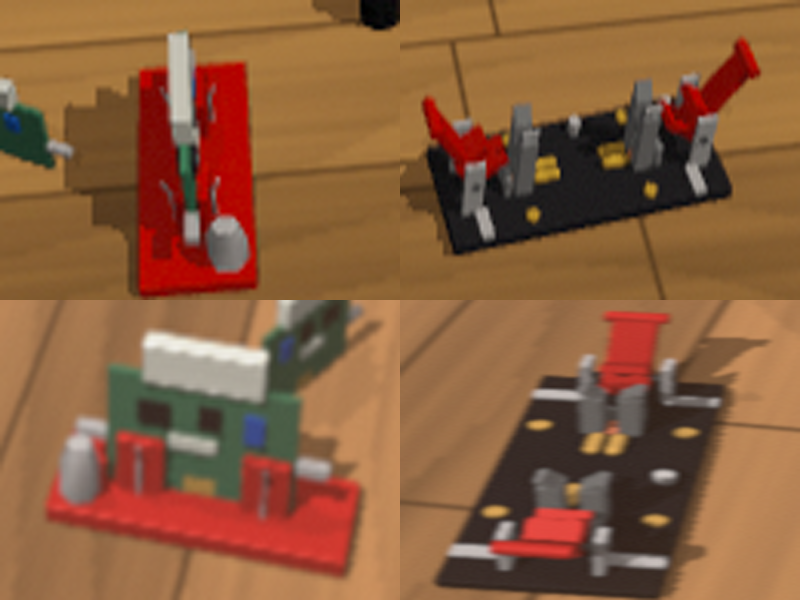

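The crops (view 3) give readable base corners for the rail and dock, and the ends of the grip bar. I'll cast these onto their planes.

Run:
```python
from h import *
cs=cam("scene"); cd=cam("side")
A=lambda x,y:(170+x/4,180+y/3.75)
B=lambda x,y:(300+(x-400)/(400/130),170+y/3.75)
C=lambda x,y:(250+x/(400/110),150+(y-300)/(300/70))
D=lambda x,y:(215+(x-400)/4,225+(y-300)/1.875)
def rep(n,c,pts,z):
    P=onz(c,pts,z); print(n,P[:,:2].round(4).tolist(),'centre',P.mean(0).round(4),'sides',np.linalg.norm(np.diff(P[:,:2],axis=0),axis=1).round(3))
rep('rail scene',cs,[A(139,65),A(246,62),A(257,283),A(138,288)],.012)
rep('rail side front',cd,[C(48,510),C(347,566),C(360,485)],.012)
rep('dock scene',cs,[B(428,152),B(456,247),B(731,188)],.012)
rep('dock side',cd,[D(545,378),D(730,384),D(663,592),D(437,582)],.012)
rep('bar side',cd,[C(147,335),C(268,352)],.106)
rep('bar scene',cs,[A(178,34),A(183,137)],.106-.012)
```

```text
rail scene [[0.4239, -0.1563], [0.4295, -0.0865], [0.6195, -0.0902], [0.6149, -0.1597]] centre [ 0.5219 -0.1232  0.012 ] sides [0.07 0.19 0.07]
rail side front [[0.6115, -0.0827], [0.424, -0.0815], [0.4244, -0.1499]] centre [ 0.4866 -0.1047  0.012 ] sides [0.187 0.068]
dock scene [[0.5023, 0.1078], [0.586, 0.1162], [0.5639, 0.3481]] centre [0.5507 0.1907 0.012 ] sides [0.084 0.233]
dock side [[0.5818, 0.1228], [0.4927, 0.1101], [0.4721, 0.3424], [0.5605, 0.3537]] centre [0.5268 0.2323 0.012 ] sides [0.09  0.233 0.089]
bar side [[0.5589, -0.1225], [0.4857, -0.1249]] centre [ 0.5223 -0.1237  0.106 ] sides [0.073]
bar scene [[0.4768, -0.1239], [0.5647, -0.1236]] centre [ 0.5207 -0.1238  0.094 ] sides [0.088]
```

The rail is centred near (0.522, -0.123) with its length along world x. The dock is centred near (0.527, 0.232) with yaw about 5°. The measured sides match 70/190 and 90/236 mm. I'll move above the card, turned so the jaws run along y.

Request:
{"op": "apply_moves", "data": {"series": [{"translation":[2.47,3.83,0],"turn":[0,0,-1.83],"grip":6},{"translation":[2.47,3.83,0],"turn":[0,0,-1.83],"grip":6},{"translation":[2.47,3.83,0],"turn":[0,0,-1.83],"grip":6},{"translation":[2.47,3.83,0],"turn":[0,0,-1.83],"grip":6},{"translation":[2.47,3.83,0],"turn":[0,0,-1.83],"grip":6},{"translation":[2.47,3.83,0],"turn":[0,0,-1.83],"grip":6},{"translation":[2.47,3.83,0],"turn":[0,0,-1.83],"grip":6},{"translation":[2.47,3.83,0],"turn":[0,0,-1.83],"grip":6},{"translation":[2.47,3.83,0],"turn":[0,0,-1.83],"grip":6},{"translation":[2.47,3.83,0],"turn":[0,0,-1.83],"grip":6},{"translation":[2.47,3.83,0],"turn":[0,0,-1.83],"grip":6},{"translation":[2.47,3.83,0],"turn":[0,0,-1.83],"grip":6}]}}

```text
t: 1.35
eef_pos: [0.5236, -0.1211, 0.2337]
ee_rot: [-1.203, 1.219, -1.219]
wrist_force: [0.6, -0.7, 0.2]
opening: 0.06
```

Run:
```python
from h import *
c,im=snap("wrist","w1.png"); s=arm.observe(); print(s['eef_pos'].round(4),s['wrist_force'].round(2),Ro.from_rotvec(s["ee_rot"]).as_matrix().round(3).tolist())
big=cv2.resize(im,(784,588)); 
for X in [(.522,-.1237,.106),(.485,-.1237,.106),(.559,-.1237,.106)]:
    p=proj(c,X)[0]; print(p); cv2.circle(big,tuple((p*1.4).astype(int)),4,(255,0,255),1)
cv2.imwrite('pics/w1b.png',big)
```

```text
[ 0.5261 -0.1168  0.2337] [-0.41  3.95 -1.58] [[-0.013, 0.001, 1.0], [-1.0, 0.001, -0.013], [-0.001, -1.0, 0.001]]
[285.85436078 205.388162  ]
[286.22865955 241.49222151]
[285.45200256 166.87540679]
```

View pics/w1b.png

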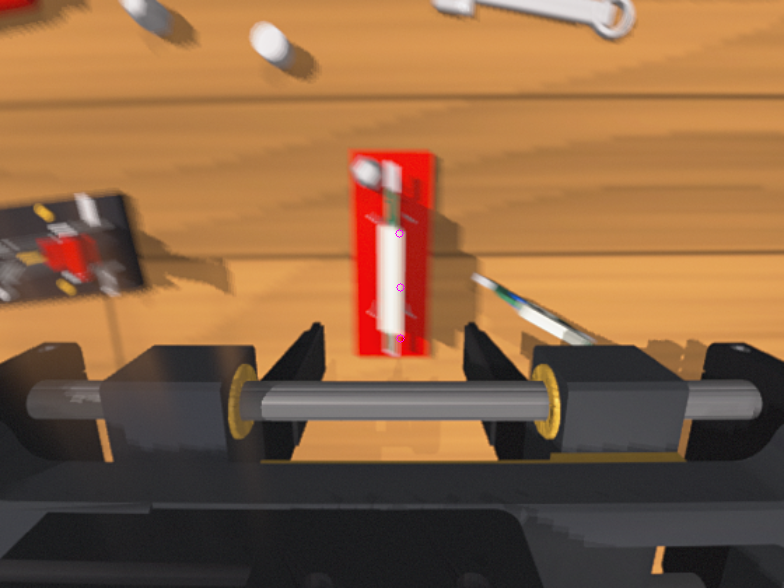

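View 4 shows the card's white bar at (390,280) in the 1.4x picture, but the frame is blurred because the arm was still settling. I'll take another picture at rest and measure the bar by mask.

```bash
cat >> h.py <<'E'
def barfit(c,im,x0,z=.106,y0=130,y1=260,thr=150,x1=None):
    sub=im[y0:y1,x0:(x1 or x0+50)].astype(int); m=((sub.min(2)>thr)).astype(np.uint8)
    n,l,st,ce=cv2.connectedComponentsWithStats(m); k=1+np.argmax(st[1:,4])
    cn=max(cv2.findContours((l==k).astype(np.uint8),0,1)[0],key=cv2.contourArea).reshape(-1,2)+[x0,y0]
    P=onz(c,cn.astype(float),z)[:,:2].astype(np.float32); return cv2.minAreaRect(P), cn.min(0),cn.max(0)
E
python3 - <<'E'
from h import *
s=arm.observe();print(s['eef_pos'].round(4),s['joint_vel'].round(3))
c,im=snap("wrist","w2.png")
print(barfit(c,im,255,y0=150,y1=250))
s=arm.observe();print(s['eef_pos'].round(4),s['wrist_force'].round(2))
E
```

```text
[ 0.5261 -0.1168  0.2337] [-0.093 -0.015  0.038 -0.012 -0.018 -0.206]
(((0.5210734605789185, -0.121224045753479), (0.01161195058375597, 0.08277156949043274), 89.25633239746094), array([282, 166]), array([294, 249]))
[ 0.5247 -0.1191  0.2334] [-0.41 -0.07  0.04]
```

Run:
```python
from h import *
arm.camera("wrist")
c,im=snap("wrist","w3.png"); s=arm.observe();print(s['eef_pos'].round(4),s['joint_vel'].round(3))
print(barfit(c,im,255,y0=150,y1=240))
for (a,b) in [(150,240)]:
    for n,x0,y0,y1,x1 in [("scene",205,180,225,235)]:
        pass
```

```text
[ 0.523  -0.1221  0.2334] [-0.043 -0.006  0.008 -0.002  0.001 -0.012]
(((0.5247591733932495, -0.12098205089569092), (0.012217001058161259, 0.07398778200149536), 89.29347229003906), array([277, 164]), array([290, 239]))
```

The bar is at y≈-0.122, x≈0.522 and yaw -0.7°. Descending to grasp.

Request:
{"op": "apply_moves", "data": {"series": [{"translation":[0,0.1,-4],"turn":[0,0,0],"grip":4.5},{"translation":[0,0.04,-4],"turn":[0,0,0],"grip":4.5},{"translation":[0,0,-3],"turn":[0,0,0],"grip":4.5},{"translation":[0,0,-2],"turn":[0,0,0],"grip":4.5},{"translation":[0,0,-1],"turn":[0,0,0],"grip":4.5},{"translation":[0,0,0],"turn":[0,0,0],"grip":4.5},{"translation":[0,0,0],"turn":[0,0,0],"grip":4.5},{"translation":[0,0,0],"turn":[0,0,0],"grip":4.5}]}}

```text
t: 2.35
eef_pos: [0.5233, -0.1219, 0.0948]
ee_rot: [-1.202, 1.217, -1.22]
wrist_force: [-0.0, 0.4, 0.1]
opening: 0.0451
```

Run:
```python
from h import *
c,im=snap("wrist","w4.png"); s=arm.observe();print(s['eef_pos'].round(4),s['wrist_force'].round(2),s['joint_vel'].round(3))
cv2.imwrite('pics/w4b.png',cv2.resize(im[120:330,140:420],(784,588)))
```

```text
[ 0.5233 -0.1218  0.0947] [ 0.29 -0.21  0.77] [ 0.004  0.002  0.003  0.001 -0.003  0.001]
```

View pics/w4b.png

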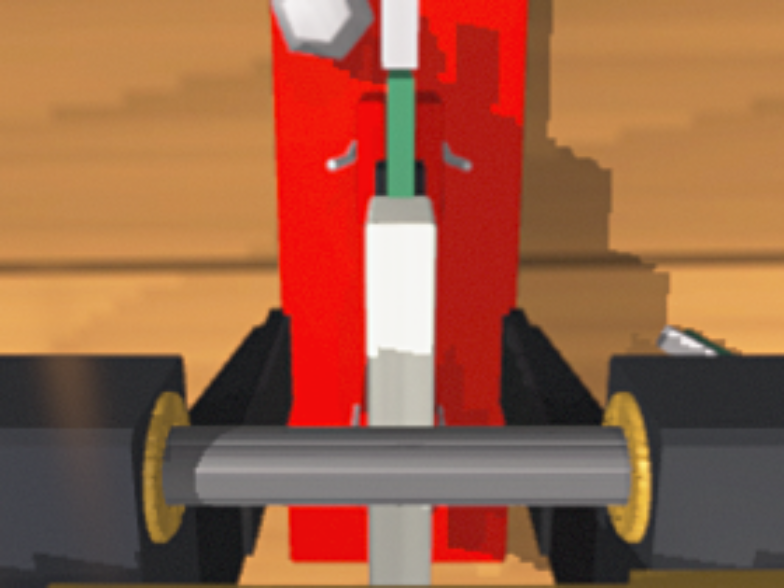

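View 5 shows the bar (cols 367–437) centred between the fingers (cols 290–503). Closing.

Request:
{"op": "apply_moves", "data": {"series": [{"translation":[0,0,0],"turn":[0,0,0],"grip":1.5},{"translation":[0,0,0],"turn":[0,0,0],"grip":0.5},{"translation":[0,0,0],"turn":[0,0,0],"grip":0.5},{"translation":[0,0,0],"turn":[0,0,0],"grip":0.5},{"translation":[0,0,0],"turn":[0,0,0],"grip":0.5},{"translation":[0,0,0],"turn":[0,0,0],"grip":0.5}]}}

```text
t: 3.0
eef_pos: [0.5229, -0.1216, 0.0937]
ee_rot: [-1.203, 1.218, -1.219]
wrist_force: [-0.2, -0.1, 1.8]
opening: 0.0115
```

Request:
{"op": "apply_moves", "data": {"series": [{"translation":[0,0,0.5],"turn":[0,0,0],"grip":0.5},{"translation":[0,0,1],"turn":[0,0,0],"grip":0.5},{"translation":[0,0,1.5],"turn":[0,0,0],"grip":0.5},{"translation":[0,0,2],"turn":[0,0,0],"grip":0.5},{"translation":[0,0,3],"turn":[0,0,0],"grip":0.5},{"translation":[0,0,3],"turn":[0,0,0],"grip":0.5},{"translation":[0,0,2],"turn":[0,0,0],"grip":0.5},{"translation":[0,0,1],"turn":[0,0,0],"grip":0.5},{"translation":[0,0,0],"turn":[0,0,0],"grip":0.5}]}}

```text
t: 3.9
eef_pos: [0.5231, -0.1215, 0.2349]
ee_rot: [-1.202, 1.216, -1.22]
wrist_force: [0.0, 0.2, -1.8]
opening: 0.0119
```

Request:
{"op": "apply_moves", "data": {"series": [{"translation":[0,1.5,0],"turn":[0,0,4],"grip":0.5},{"translation":[0,3,0],"turn":[0,0,8],"grip":0.5},{"translation":[0,3,0],"turn":[0,0,8],"grip":0.5},{"translation":[0,3,0],"turn":[0,0,8],"grip":0.5},{"translation":[0,3,0],"turn":[0,0,8],"grip":0.5},{"translation":[0,3,0],"turn":[0,0,8],"grip":0.5},{"translation":[0,3,0],"turn":[0,0,8],"grip":0.5},{"translation":[0,3,0],"turn":[0,0,8],"grip":0.5},{"translation":[0,3,0],"turn":[0,0,8],"grip":0.5},{"translation":[0,3,0],"turn":[0,0,8],"grip":0.5},{"translation":[0,3,0],"turn":[0,0,8],"grip":0.5},{"translation":[0,1.5,0],"turn":[0,0,5],"grip":0.5}]}}

```text
t: 5.1
eef_pos: [0.5221, 0.2104, 0.2321]
ee_rot: [-1.571, 0.02, -0.016]
wrist_force: [-0.4, -0.8, -2.2]
opening: 0.0117
```

Request:
{"op": "apply_moves", "data": {"series": [{"translation":[0,1.5,0],"turn":[0,0,4],"grip":0.5},{"translation":[0.5,0.9,0],"turn":[0,0,3],"grip":0.5},{"translation":[0,0,0],"turn":[0,0,0],"grip":0.5},{"translation":[0,0,0],"turn":[0,0,0],"grip":0.5},{"translation":[0,0,0],"turn":[0,0,0],"grip":0.5}]}}

```text
t: 5.6
eef_pos: [0.5276, 0.2319, 0.2331]
ee_rot: [-1.57, -0.07, 0.072]
wrist_force: [-0.3, -0.1, -2.4]
opening: 0.0121
```

Run:
```python
from h import *
ims=[]
for n in("wrist","scene","side"):
    c,im=snap(n,n+'5.png'); ims.append(im); 
    X=[(.527,.232,.062)]
    print(n,proj(c,X).round(1))
s=arm.observe();print(s['t'],s['eef_pos'].round(4),Ro.from_rotvec(s["ee_rot"]).as_matrix()[:,0].round(4),s['wrist_force'].round(2),s['joint_vel'].round(3),s['opening'])
o=np.vstack([cv2.resize(ims[0],(800,600))[::1]])
a=cv2.resize(ims[0],(400,300)); b=cv2.resize(ims[1][130:250,290:450],(400,300)); d=cv2.resize(ims[2][195:405,190:330],(400,600))
cv2.imwrite('pics/m5.png',np.hstack([np.vstack([a,b]),d]))
```

```text
wrist [[280.4 195.4]]
scene [[361.5 200.1]]
side [[264.1 298.7]]
5.75 [0.5278 0.232  0.2336] [ 0.9959  0.091  -0.    ] [-0.02  0.36 -2.57] [ 0.002 -0.001 -0.002  0.001  0.001 -0.002] 0.012185016602914683
```

View pics/m5.png

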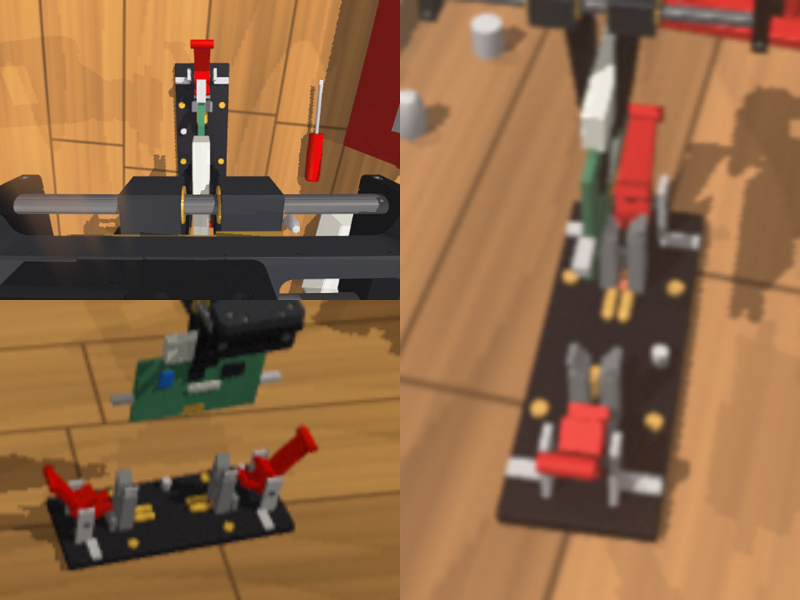

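View 6 shows the card held upright over the dock and both levers open. I'll refine the dock's axis with dark-base masks in the three views, along with the held card.

Run:
```python
from h import *
def dockrect(c,im,roi,clos=9,thr=62):
    x,y,w,h=roi; sub=im[y:y+h,x:x+w].astype(int)
    m=(sub.max(2)<thr).astype(np.uint8); m=cv2.morphologyEx(m,cv2.MORPH_CLOSE,np.ones((3,3)))
    n,l,st,_=cv2.connectedComponentsWithStats(m); k=1+np.argmax(st[1:,4])
    cn=cv2.findContours((l==k).astype(np.uint8),0,1)[0]; cn=max(cn,key=cv2.contourArea).reshape(-1,2)+[x,y]
    P=onz(c,cn.astype(float)+0,.012)[:,:2].astype(np.float32); return cv2.minAreaRect(P),P,cn
for n,roi in (("side",(190,195,140,210)),("scene",(290,170,140,80))):
    c=cam(n); r,P,cn=dockrect(c,cv2.imread(f'pics/{n}5.png'),roi); print(n,r)
c=cam("wrist"); im=cv2.imread('pics/wrist5.png')
# per-row edges of the base and card bar
for row in range(100,150,6):
    L=im[row,225:345].astype(int); d=np.where(L.max(1)<62)[0]+225
    w=np.where(L.min(1)>140)[0]+225
    e=onz(c,[(d.min()-.5,row),(d.max()+.5,row)],.012)
    print(row,d.min(),d.max(),e[:,:2].round(4).tolist(),'w',(w.min(),w.max()) if len(w) else None)
for row in range(196,240,6):
    L=im[row,255:310].astype(int); w=np.where(L.min(1)>140)[0]+255
    if len(w): print('bar',row,w.min(),w.max(), onz(c,[((w.min()+w.max())/2,row)],.2336+.012)[0].round(4))
```

```text
side ((0.5297784209251404, 0.21768240630626678), (0.08441132307052612, 0.18560948967933655), 5.048806667327881)
scene ((0.5321059226989746, 0.22553810477256775), (0.0972672700881958, 0.2364170104265213), 6.008423328399658)
100 245 319 [[0.4758, 0.3319], [0.5638, 0.3399]] w (np.int64(262), np.int64(303))
106 245 319 [[0.4762, 0.3251], [0.5647, 0.3332]] w (np.int64(262), np.int64(303))
112 269 296 [[0.5051, 0.3209], [0.5382, 0.3239]] w (np.int64(245), np.int64(320))
118 246 318 [[0.4782, 0.3115], [0.5651, 0.3195]] w (np.int64(275), np.int64(287))
124 246 318 [[0.4787, 0.3046], [0.566, 0.3126]] w (np.int64(275), np.int64(287))
130 246 318 [[0.4791, 0.2976], [0.5668, 0.3056]] w (np.int64(275), np.int64(287))
136 246 318 [[0.4795, 0.2905], [0.5677, 0.2986]] w (np.int64(275), np.int64(293))
142 247 318 [[0.4812, 0.2835], [0.5685, 0.2915]] w (np.int64(275), np.int64(287))
148 247 318 [[0.4816, 0.2763], [0.5694, 0.2843]] w (np.int64(294), np.int64(296))
bar 196 271 292 [0.5246 0.2729 0.2456]
bar 202 269 293 [0.5246 0.2699 0.2456]
bar 208 269 293 [0.5249 0.2669 0.2456]
bar 214 269 293 [0.5252 0.2639 0.2456]
bar 220 269 293 [0.5254 0.2609 0.2456]
bar 226 269 293 [0.5257 0.2579 0.2456]
bar 232 269 293 [0.526  0.2548 0.2456]
bar 238 269 293 [0.5263 0.2516 0.2456]
```

Request:
{"op": "apply_moves", "data": {"series": [{"translation":[0.1,0,-1],"turn":[0,0,0],"grip":0.5},{"translation":[0.09,0,-2],"turn":[0,0,0.2],"grip":0.5},{"translation":[0,0,-2],"turn":[0,0,0],"grip":0.5},{"translation":[0,0,-1.5],"turn":[0,0,0],"grip":0.5},{"translation":[0,0,0],"turn":[0,0,0],"grip":0.5},{"translation":[0,0,0],"turn":[0,0,0],"grip":0.5},{"translation":[0,0,0],"turn":[0,0,0],"grip":0.5}]}}

```text
t: 6.45
eef_pos: [0.5302, 0.2325, 0.1694]
ee_rot: [-1.569, -0.076, 0.074]
wrist_force: [0.1, 0.4, -1.9]
opening: 0.0119
```

Run:
```python
from h import *
c=cam("wrist"); im=cv2.imread('pics/wrist5.png')
g={}
for n in("wrist","scene","side"):
    g[n]=snap(n,n+'6.png')
s=arm.observe();print(s['t'],s['eef_pos'].round(4),Ro.from_rotvec(s["ee_rot"]).as_matrix()[:,0].round(4),s['wrist_force'].round(2))
c,im=g["wrist"]
col=250
print('dock far edge col250/265 candidates')
for col in (240,250,310):
    d=np.where(im[:200,col].astype(int).max(1)<62)[0]; print(col,d.min(),onz(c,[(col,d.min()-.5)],.012)[0].round(4))
a=cv2.resize(g["wrist"][1][20:230,210:350],(400,600),interpolation=cv2.INTER_CUBIC); b=cv2.resize(g["scene"][1][135:240,295:435],(400,300),interpolation=cv2.INTER_CUBIC); d=cv2.resize(g["side"][1][210:390,200:320],(400,300+0),interpolation=cv2.INTER_CUBIC)
cv2.imwrite('pics/m6.png',np.hstack([a,np.vstack([b,d])]))
```

```text
6.6 [0.53   0.2326 0.1694] [0.9954 0.0956 0.0013] [ 0.02  0.51 -1.78]
dock far edge col250/265 candidates
240 81 [0.4802 0.3449 0.012 ]
250 81 [0.4898 0.3458 0.012 ]
310 81 [0.5473 0.3513 0.012 ]
```

View pics/m6.png

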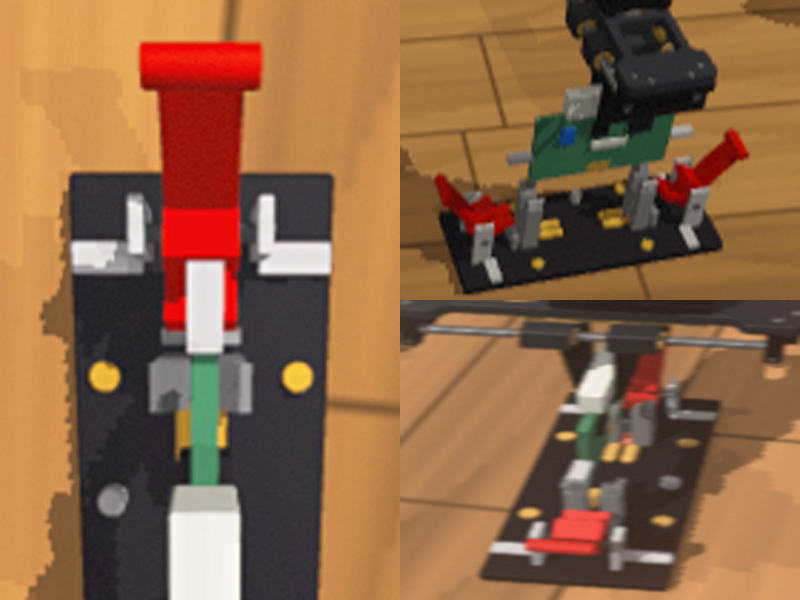

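View 7 (crop scale 1/0.35) has the card board mid at col 205 and the dock and guide axis at col 201, so the card is about 1 mm too far +x. I'll check y using the far ear tip.

Run:
```python
from h import *
c=cam("wrist"); W=lambda x,y:(210+x*.35-.3,20+y*.35-.3)
def p(x,y,z): return onz(c,[W(x,y)],z)[0].round(4)
print('ear tip',p(205,262,.1197),'far edge mid',p(201,175,.012))
print('guide mid far/near',p(201,355,.071),p(201,413,.071),p(201,385,.071),'board end',p(205,353,.1597),p(205,480,.1597))
print('bar end',p(204,488,.1817),p(204,512,.1817))
print('lever bar',p(201,65,.09))
```

```text
ear tip [0.5227 0.3149 0.1197] far edge mid [0.5185 0.3482 0.012 ]
guide mid far/near [0.5239 0.2919 0.071 ] [0.5255 0.2754 0.071 ] [0.5247 0.2834 0.071 ] board end [0.5243 0.2969 0.1597] [0.5266 0.2732 0.1597]
bar end [0.5261 0.2761 0.1817] [0.5265 0.272  0.1817]
lever bar [0.5173 0.3625 0.09  ]
```

Request:
{"op": "apply_moves", "data": {"series": [{"translation":[-0.06,-0.3,-0.3],"turn":[0,0,0],"grip":0.5},{"translation":[0,0,0],"turn":[0,0,0],"grip":0.5},{"translation":[0,0,-0.5],"turn":[0,0,0],"grip":0.5},{"translation":[0,0,-0.5],"turn":[0,0,0],"grip":0.5},{"translation":[0,0,-0.5],"turn":[0,0,0],"grip":0.5},{"translation":[0,0,-0.5],"turn":[0,0,0],"grip":0.5},{"translation":[0,0,-0.5],"turn":[0,0,0],"grip":0.5},{"translation":[0,0,-0.3],"turn":[0,0,0],"grip":0.5},{"translation":[0,0,0],"turn":[0,0,0],"grip":0.5}]}}

```text
t: 7.5
eef_pos: [0.529, 0.2294, 0.1371]
ee_rot: [-1.57, -0.075, 0.076]
wrist_force: [-0.7, 0.4, -2.5]
opening: 0.0116
```

Request:
{"op": "apply_moves", "data": {"series": [{"translation":[0,0,-0.4],"turn":[0,0,0],"grip":0.5},{"translation":[0,0,-0.4],"turn":[0,0,0],"grip":0.5},{"translation":[0,0,-0.4],"turn":[0,0,0],"grip":0.5},{"translation":[0,0,-0.4],"turn":[0,0,0],"grip":0.5},{"translation":[0,0,-0.4],"turn":[0,0,0],"grip":0.5},{"translation":[0,0,-0.3],"turn":[0,0,0],"grip":0.5},{"translation":[0,0,0],"turn":[0,0,0],"grip":0.5}]}}

```text
t: 8.2
eef_pos: [0.529, 0.2294, 0.1142]
ee_rot: [-1.57, -0.075, 0.076]
wrist_force: [0.1, -0.4, -3.0]
opening: 0.0119
```

Request:
{"op": "apply_moves", "data": {"series": [{"translation":[0,0,-0.2],"turn":[0,0,0],"grip":0.5},{"translation":[0,0,-0.2],"turn":[0,0,0],"grip":0.5},{"translation":[0,0,-0.1],"turn":[0,0,0],"grip":0.5},{"translation":[0,0,0],"turn":[0,0,0],"grip":0.5}]}}

```text
t: 8.6
eef_pos: [0.5292, 0.2294, 0.1095]
ee_rot: [-1.57, -0.075, 0.075]
wrist_force: [0.1, 0.1, -3.0]
opening: 0.012
```

Run:
```python
from h import *
g={}
for n in("wrist","scene","side"):
    g[n]=snap(n,n+'7.png')
s=arm.observe();print(s['t'],s['eef_pos'].round(4),s['wrist_force'].round(2),s['moment'].round(3))
a=cv2.resize(g["wrist"][1][20:230,210:350],(400,600),interpolation=cv2.INTER_CUBIC); b=cv2.resize(g["scene"][1][135:240,295:435],(400,300),interpolation=cv2.INTER_CUBIC); d=cv2.resize(g["side"][1][210:390,200:320],(400,300+0),interpolation=cv2.INTER_CUBIC)
cv2.imwrite('pics/m7.png',np.hstack([a,np.vstack([b,d])]))
```

```text
8.75 [0.5293 0.2295 0.1097] [-0.74  0.39 -1.86] [-0.    -0.061 -0.033]
```

View pics/m7.png

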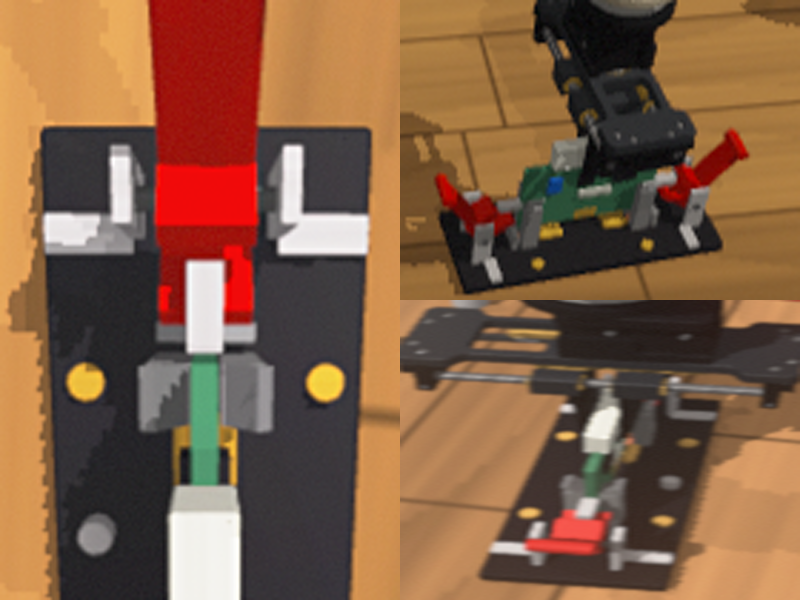

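View 8 shows the card between both guide pairs, with its ears over the lever jaws. I'll lower it until the toes take the weight.

Request:
{"op": "apply_moves", "data": {"series": [{"translation":[0,0,-0.1],"turn":[0,0,0],"grip":0.5},{"translation":[0,0,-0.1],"turn":[0,0,0],"grip":0.5},{"translation":[0,0,0],"turn":[0,0,0],"grip":0.5}]}}

```text
t: 9.05
eef_pos: [0.5291, 0.2295, 0.1075]
ee_rot: [-1.57, -0.075, 0.075]
wrist_force: [0.4, -0.2, -3.0]
opening: 0.0121
```

Request:
{"op": "apply_moves", "data": {"series": [{"translation":[0,0,-0.1],"turn":[0,0,0],"grip":0.5},{"translation":[0,0,0],"turn":[0,0,0],"grip":0.5}]}}

```text
t: 9.25
eef_pos: [0.5293, 0.2295, 0.1068]
ee_rot: [-1.569, -0.075, 0.075]
wrist_force: [-0.7, -1.5, 0.2]
opening: 0.0119
```

Request:
{"op": "apply_moves", "data": {"series": [{"translation":[0,0,0],"turn":[0,0,0],"grip":2.0},{"translation":[0,0,0],"turn":[0,0,0],"grip":4.0},{"translation":[0,0,0],"turn":[0,0,0],"grip":4.0},{"translation":[0,0,1],"turn":[0,0,0],"grip":4.0},{"translation":[0,0,2],"turn":[0,0,0],"grip":4.0},{"translation":[0,0,4],"turn":[0,0,0],"grip":4.0},{"translation":[0,0,2],"turn":[0,0,0],"grip":4.0},{"translation":[0,0,0],"turn":[0,0,0],"grip":4.0},{"translation":[0,0,0],"turn":[0,0,0],"grip":4.0}]}}

```text
t: 10.15
eef_pos: [0.529, 0.2294, 0.197]
ee_rot: [-1.569, -0.076, 0.075]
wrist_force: [-0.4, 0.4, -0.3]
opening: 0.0403
```

Run:
```python
from h import *
g={}
for n in("wrist","scene","side"):
    g[n]=snap(n,n+'8.png')
s=arm.observe();print(s['t'],s['eef_pos'].round(4),s['wrist_force'].round(2),s['moment'].round(3))
a=cv2.resize(g["wrist"][1][20:230,210:350],(400,600),interpolation=cv2.INTER_CUBIC); b=cv2.resize(g["scene"][1][135:240,295:435],(400,300),interpolation=cv2.INTER_CUBIC); d=cv2.resize(g["side"][1][210:390,200:320],(400,300+0),interpolation=cv2.INTER_CUBIC)
cv2.imwrite('pics/m8.png',np.hstack([a,np.vstack([b,d])]))
```

```text
10.3 [0.5288 0.2293 0.1957] [0.06 0.43 0.07] [-0.007 -0.092  0.036]
```

View pics/m8.png

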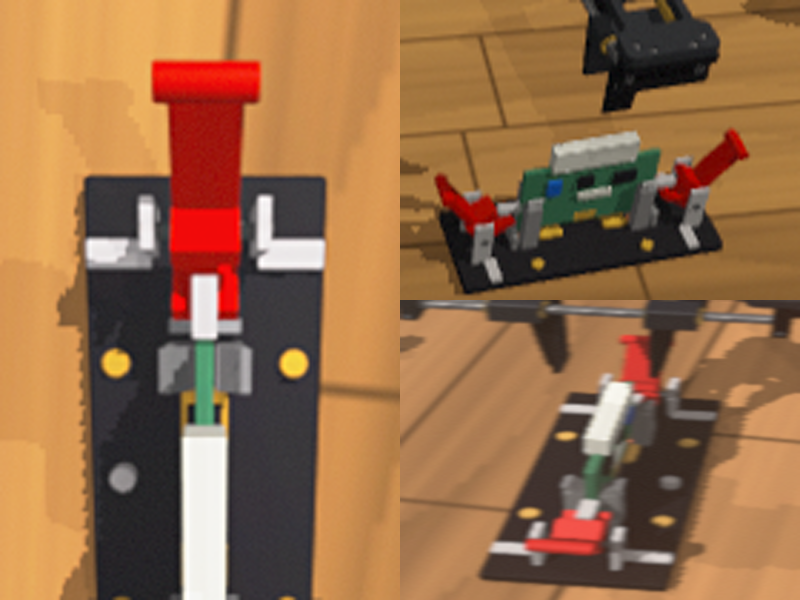

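View 9 shows the card resting upright in the guides with both ears in the jaws. I'll close the fingers and go outside lever_l's bar.

Request:
{"op": "apply_moves", "data": {"series": [{"translation":[-0.3,4,0],"turn":[0,0,0],"grip":0},{"translation":[-0.5,4.5,0],"turn":[0,0,0],"grip":0},{"translation":[-0.4,4.5,0],"turn":[0,0,0],"grip":0},{"translation":[-0.4,3.6,-2],"turn":[0,0,0],"grip":0},{"translation":[0,0,-4],"turn":[0,0,0],"grip":0},{"translation":[0,0,-3.5],"turn":[0,0,0],"grip":0},{"translation":[0,0,0],"turn":[0,0,0],"grip":0},{"translation":[0,0,0],"turn":[0,0,0],"grip":0},{"translation":[0,0,0],"turn":[0,0,0],"grip":0}]}}

```text
t: 11.2
eef_pos: [0.514, 0.3957, 0.1033]
ee_rot: [-1.568, -0.076, 0.073]
wrist_force: [0.8, 0.2, 0.4]
opening: 0.0006
```

Request:
{"op": "apply_moves", "data": {"series": [{"translation":[0.05,-0.5,-0.2],"turn":[0,0,0],"grip":0},{"translation":[0.05,-0.5,0],"turn":[0,0,0],"grip":0},{"translation":[0.03,-0.3,0],"turn":[0,0,0],"grip":0},{"translation":[0.03,-0.3,0],"turn":[0,0,0],"grip":0},{"translation":[0.02,-0.2,0],"turn":[0,0,0],"grip":0},{"translation":[0.02,-0.2,0.1],"turn":[0,0,0],"grip":0},{"translation":[0,0,0],"turn":[0,0,0],"grip":0}]}}

```text
t: 11.9
eef_pos: [0.5153, 0.376, 0.1011]
ee_rot: [-1.568, -0.076, 0.074]
wrist_force: [-1.2, 4.7, 2.1]
opening: 0.0006
```

Request:
{"op": "apply_moves", "data": {"series": [{"translation":[0.03,-0.3,0.1],"turn":[0,0,0],"grip":0},{"translation":[0.02,-0.2,0.1],"turn":[0,0,0],"grip":0},{"translation":[0.02,-0.2,0.1],"turn":[0,0,0],"grip":0}]}}

```text
t: 12.2
eef_pos: [0.5161, 0.37, 0.1049]
ee_rot: [-1.567, -0.077, 0.073]
wrist_force: [-3.0, 9.5, 8.2]
opening: 0.0002
```

Request:
{"op": "apply_moves", "data": {"series": [{"translation":[0,0,0.15],"turn":[0,0,0],"grip":0},{"translation":[0,0,0],"turn":[0,0,0],"grip":0}]}}

```text
t: 12.4
eef_pos: [0.5161, 0.369, 0.1056]
ee_rot: [-1.568, -0.076, 0.074]
wrist_force: [-0.7, 5.2, 4.1]
opening: 0.0003
```

Request:
{"op": "apply_moves", "data": {"series": [{"translation":[0.02,-0.2,0.12],"turn":[0,0,0],"grip":0},{"translation":[0.02,-0.2,0.12],"turn":[0,0,0],"grip":0}]}}

```text
t: 12.6
eef_pos: [0.5165, 0.3651, 0.1079]
ee_rot: [-1.568, -0.076, 0.074]
wrist_force: [-0.7, 6.0, 2.2]
opening: 0.0009
```

Request:
{"op": "apply_moves", "data": {"series": [{"translation":[0.02,-0.2,0.09],"turn":[0,0,0],"grip":0},{"translation":[0.02,-0.2,0.07],"turn":[0,0,0],"grip":0},{"translation":[0.02,-0.2,0.07],"turn":[0,0,0],"grip":0}]}}

```text
t: 12.9
eef_pos: [0.5171, 0.3592, 0.1104]
ee_rot: [-1.568, -0.076, 0.074]
wrist_force: [-1.3, 6.6, 5.6]
opening: 0.0004
```

Lever_l is about half way in at about 6–7 N. I'll swap to lever_r.

Request:
{"op": "apply_moves", "data": {"series": [{"translation":[-0.1,1.2,0],"turn":[0,0,0],"grip":0},{"translation":[0,0,4],"turn":[0,0,0],"grip":0},{"translation":[0,0,4.2],"turn":[0,0,0],"grip":0},{"translation":[0.41,-4.35,0],"turn":[0,0,0],"grip":0},{"translation":[0.41,-4.35,0],"turn":[0,0,0],"grip":0},{"translation":[0.41,-4.35,0],"turn":[0,0,0],"grip":0},{"translation":[0.41,-4.35,0],"turn":[0,0,0],"grip":0},{"translation":[0.41,-4.35,0],"turn":[0,0,0],"grip":0},{"translation":[0.41,-4.35,0],"turn":[0,0,0],"grip":0},{"translation":[0.41,-4.3,0],"turn":[0,0,0],"grip":0},{"translation":[0,0,0],"turn":[0,0,0],"grip":0},{"translation":[0,0,0],"turn":[0,0,0],"grip":0}]}}

```text
t: 14.1
eef_pos: [0.5446, 0.066, 0.1916]
ee_rot: [-1.57, -0.073, 0.074]
wrist_force: [0.6, 0.8, -0.1]
opening: 0.0008
```

Request:
{"op": "apply_moves", "data": {"series": [{"translation":[0,0,-4],"turn":[0,0,0],"grip":0},{"translation":[0,0,-4],"turn":[0,0,0],"grip":0},{"translation":[0,0,-1],"turn":[0,0,0],"grip":0},{"translation":[0,0,0],"turn":[0,0,0],"grip":0},{"translation":[0,0,0],"turn":[0,0,0],"grip":0}]}}

```text
t: 14.6
eef_pos: [0.5452, 0.0672, 0.103]
ee_rot: [-1.57, -0.077, 0.075]
wrist_force: [0.1, -0.1, 0.8]
opening: 0.0007
```

Request:
{"op": "apply_moves", "data": {"series": [{"translation":[-0.05,0.5,-0.2],"turn":[0,0,0],"grip":0},{"translation":[-0.05,0.5,0],"turn":[0,0,0],"grip":0},{"translation":[-0.03,0.3,0],"turn":[0,0,0],"grip":0},{"translation":[-0.03,0.3,0.1],"turn":[0,0,0],"grip":0},{"translation":[-0.02,0.2,0.1],"turn":[0,0,0],"grip":0},{"translation":[-0.02,0.2,0.12],"turn":[0,0,0],"grip":0},{"translation":[0,0,0],"turn":[0,0,0],"grip":0}]}}

```text
t: 15.3
eef_pos: [0.5427, 0.0864, 0.1032]
ee_rot: [-1.57, -0.076, 0.075]
wrist_force: [0.5, -1.8, 0.8]
opening: 0.0004
```

Request:
{"op": "apply_moves", "data": {"series": [{"translation":[-0.02,0.2,0.13],"turn":[0,0,0],"grip":0},{"translation":[-0.02,0.2,0.13],"turn":[0,0,0],"grip":0},{"translation":[-0.02,0.2,0.12],"turn":[0,0,0],"grip":0}]}}

```text
t: 15.6
eef_pos: [0.5421, 0.0924, 0.107]
ee_rot: [-1.57, -0.075, 0.075]
wrist_force: [0.5, -3.7, -0.1]
opening: 0.0003
```

Request:
{"op": "apply_moves", "data": {"series": [{"translation":[-0.02,0.2,0.1],"turn":[0,0,0],"grip":0},{"translation":[-0.02,0.2,0.1],"turn":[0,0,0],"grip":0},{"translation":[-0.02,0.2,0.08],"turn":[0,0,0],"grip":0},{"translation":[-0.02,0.2,0.08],"turn":[0,0,0],"grip":0}]}}

```text
t: 16.0
eef_pos: [0.5413, 0.1005, 0.1108]
ee_rot: [-1.57, -0.076, 0.075]
wrist_force: [-0.2, -4.8, 2.7]
opening: 0.0006
```

Request:
{"op": "apply_moves", "data": {"series": [{"translation":[-0.02,0.2,0.06],"turn":[0,0,0],"grip":0},{"translation":[-0.02,0.2,0.06],"turn":[0,0,0],"grip":0}]}}

```text
t: 16.2
eef_pos: [0.541, 0.1045, 0.1121]
ee_rot: [-1.57, -0.076, 0.075]
wrist_force: [1.1, -5.0, 4.4]
opening: 0.0005
```

Request:
{"op": "apply_moves", "data": {"series": [{"translation":[-0.02,0.2,0.05],"turn":[0,0,0],"grip":0},{"translation":[-0.02,0.2,0.05],"turn":[0,0,0],"grip":0}]}}

```text
t: 16.4
eef_pos: [0.5406, 0.1085, 0.1132]
ee_rot: [-1.57, -0.076, 0.075]
wrist_force: [-0.8, -6.7, 4.3]
opening: 0.0004
```

Request:
{"op": "apply_moves", "data": {"series": [{"translation":[-0.02,0.2,0.04],"turn":[0,0,0],"grip":0},{"translation":[-0.02,0.2,0.04],"turn":[0,0,0],"grip":0}]}}

```text
t: 16.6
eef_pos: [0.5403, 0.1124, 0.1141]
ee_rot: [-1.57, -0.076, 0.074]
wrist_force: [0.9, -6.4, 4.7]
opening: 0.0005
```

Request:
{"op": "apply_moves", "data": {"series": [{"translation":[0.1,-1.2,0],"turn":[0,0,0],"grip":0},{"translation":[0,0,4],"turn":[0,0,0],"grip":0},{"translation":[0,0,3.5],"turn":[0,0,0],"grip":0},{"translation":[-0.43,4.56,0],"turn":[0,0,0],"grip":0},{"translation":[-0.43,4.56,0],"turn":[0,0,0],"grip":0},{"translation":[-0.43,4.56,0],"turn":[0,0,0],"grip":0},{"translation":[-0.43,4.56,0],"turn":[0,0,0],"grip":0},{"translation":[-0.43,4.56,0],"turn":[0,0,0],"grip":0},{"translation":[-0.43,4.56,0],"turn":[0,0,0],"grip":0},{"translation":[0,0,0],"turn":[0,0,0],"grip":0},{"translation":[0,0,0],"turn":[0,0,0],"grip":0}]}}

```text
t: 17.7
eef_pos: [0.5147, 0.3744, 0.1879]
ee_rot: [-1.57, -0.076, 0.077]
wrist_force: [0.5, -0.2, -0.3]
opening: 0.0003
```

Request:
{"op": "apply_moves", "data": {"series": [{"translation":[0,0,-4],"turn":[0,0,0],"grip":0},{"translation":[0,0,-3.8],"turn":[0,0,0],"grip":0},{"translation":[0,0,0],"turn":[0,0,0],"grip":0},{"translation":[0,0,0],"turn":[0,0,0],"grip":0}]}}

```text
t: 18.1
eef_pos: [0.5158, 0.3731, 0.1111]
ee_rot: [-1.57, -0.074, 0.075]
wrist_force: [0.1, -0.4, 0.2]
opening: 0.0006
```

Request:
{"op": "apply_moves", "data": {"series": [{"translation":[0.05,-0.5,0],"turn":[0,0,0],"grip":0},{"translation":[0.04,-0.4,0],"turn":[0,0,0],"grip":0},{"translation":[0.03,-0.3,0.05],"turn":[0,0,0],"grip":0},{"translation":[0.02,-0.2,0.05],"turn":[0,0,0],"grip":0},{"translation":[0.02,-0.2,0.06],"turn":[0,0,0],"grip":0}]}}

```text
t: 18.6
eef_pos: [0.517, 0.3583, 0.1126]
ee_rot: [-1.568, -0.076, 0.074]
wrist_force: [-0.5, 5.5, 1.0]
opening: 0.0003
```

Request:
{"op": "apply_moves", "data": {"series": [{"translation":[0.02,-0.2,0.05],"turn":[0,0,0],"grip":0},{"translation":[0.02,-0.2,0.05],"turn":[0,0,0],"grip":0},{"translation":[0.02,-0.2,0.04],"turn":[0,0,0],"grip":0}]}}

```text
t: 18.9
eef_pos: [0.5176, 0.3529, 0.1142]
ee_rot: [-1.568, -0.076, 0.074]
wrist_force: [-2.1, 6.1, 4.9]
opening: 0.0002
```

Request:
{"op": "apply_moves", "data": {"series": [{"translation":[0.02,-0.2,0.03],"turn":[0,0,0],"grip":0},{"translation":[0.02,-0.2,0.03],"turn":[0,0,0],"grip":0}]}}

```text
t: 19.1
eef_pos: [0.518, 0.349, 0.1149]
ee_rot: [-1.568, -0.077, 0.074]
wrist_force: [-1.7, 6.1, 5.2]
opening: 0.0
```

Request:
{"op": "apply_moves", "data": {"series": [{"translation":[0.02,-0.2,0.02],"turn":[0,0,0],"grip":0},{"translation":[0.02,-0.2,0.02],"turn":[0,0,0],"grip":0}]}}

```text
t: 19.3
eef_pos: [0.5185, 0.345, 0.1153]
ee_rot: [-1.568, -0.077, 0.074]
wrist_force: [-0.4, 5.3, 4.7]
opening: 0.0001
```

Request:
{"op": "apply_moves", "data": {"series": [{"translation":[0.02,-0.2,0.01],"turn":[0,0,0],"grip":0},{"translation":[0.01,-0.1,0],"turn":[0,0,0],"grip":0},{"translation":[0,0,0],"turn":[0,0,0],"grip":0}]}}

```text
t: 19.6
eef_pos: [0.5188, 0.3417, 0.1152]
ee_rot: [-1.568, -0.077, 0.074]
wrist_force: [-0.6, 5.0, 4.3]
opening: 0.0005
```

Request:
{"op": "apply_moves", "data": {"series": [{"translation":[-0.1,1.2,0],"turn":[0,0,0],"grip":0},{"translation":[0,0,4],"turn":[0,0,0],"grip":0},{"translation":[0,0,3.5],"turn":[0,0,0],"grip":0},{"translation":[0.42,-4.4,0],"turn":[0,0,0],"grip":0},{"translation":[0.42,-4.4,0],"turn":[0,0,0],"grip":0},{"translation":[0.42,-4.4,0],"turn":[0,0,0],"grip":0},{"translation":[0.42,-4.4,0],"turn":[0,0,0],"grip":0},{"translation":[0.42,-4.4,0],"turn":[0,0,0],"grip":0},{"translation":[0.32,-3.4,0],"turn":[0,0,0],"grip":0},{"translation":[0,0,0],"turn":[0,0,0],"grip":0},{"translation":[0,0,0],"turn":[0,0,0],"grip":0}]}}

```text
t: 20.7
eef_pos: [0.5417, 0.0988, 0.1894]
ee_rot: [-1.57, -0.074, 0.075]
wrist_force: [0.2, 0.4, -0.5]
opening: 0.0004
```

Request:
{"op": "apply_moves", "data": {"series": [{"translation":[0,0,-4],"turn":[0,0,0],"grip":0},{"translation":[0,0,-3.5],"turn":[0,0,0],"grip":0},{"translation":[0,0,0],"turn":[0,0,0],"grip":0},{"translation":[0,0,0],"turn":[0,0,0],"grip":0},{"translation":[-0.05,0.5,0],"turn":[0,0,0],"grip":0},{"translation":[-0.05,0.5,0],"turn":[0,0,0],"grip":0},{"translation":[-0.03,0.3,0],"turn":[0,0,0],"grip":0},{"translation":[-0.02,0.2,0.03],"turn":[0,0,0],"grip":0},{"translation":[-0.02,0.2,0.03],"turn":[0,0,0],"grip":0}]}}

```text
t: 21.6
eef_pos: [0.5405, 0.1159, 0.116]
ee_rot: [-1.57, -0.077, 0.074]
wrist_force: [0.5, -4.4, 4.3]
opening: 0.0006
```

Request:
{"op": "apply_moves", "data": {"series": [{"translation":[-0.02,0.2,0.02],"turn":[0,0,0],"grip":0},{"translation":[-0.02,0.2,0.02],"turn":[0,0,0],"grip":0}]}}

```text
t: 21.8
eef_pos: [0.5401, 0.1198, 0.1163]
ee_rot: [-1.57, -0.076, 0.074]
wrist_force: [1.0, -5.1, 3.6]
opening: 0.0005
```

Request:
{"op": "apply_moves", "data": {"series": [{"translation":[-0.02,0.2,0.02],"turn":[0,0,0],"grip":0},{"translation":[-0.02,0.2,0.01],"turn":[0,0,0],"grip":0}]}}

```text
t: 22.0
eef_pos: [0.5396, 0.124, 0.1163]
ee_rot: [-1.57, -0.076, 0.074]
wrist_force: [1.9, -6.6, 4.5]
opening: 0.0003
```

Request:
{"op": "apply_moves", "data": {"series": [{"translation":[0.03,-0.3,0],"turn":[0,0,0],"grip":0},{"translation":[0,0,-0.5],"turn":[0,0,0],"grip":0},{"translation":[-0.03,0.3,0],"turn":[0,0,0],"grip":0},{"translation":[-0.01,0.1,0],"turn":[0,0,0],"grip":0},{"translation":[0,0,0],"turn":[0,0,0],"grip":0}]}}

```text
t: 22.5
eef_pos: [0.5386, 0.1247, 0.1102]
ee_rot: [-1.57, -0.074, 0.077]
wrist_force: [0.4, -5.3, -4.9]
opening: 0.0004
```

Request:
{"op": "apply_moves", "data": {"series": [{"translation":[-0.01,0.1,0],"turn":[0,0,0],"grip":0},{"translation":[-0.01,0.1,-0.01],"turn":[0,0,0],"grip":0}]}}

```text
t: 22.7
eef_pos: [0.5385, 0.1261, 0.1101]
ee_rot: [-1.571, -0.074, 0.077]
wrist_force: [-0.6, -13.4, -2.3]
opening: 0.0006
```

Request:
{"op": "apply_moves", "data": {"series": [{"translation":[-0.01,0.1,-0.01],"turn":[0,0,0],"grip":0},{"translation":[-0.01,0.1,-0.01],"turn":[0,0,0],"grip":0}]}}

```text
t: 22.9
eef_pos: [0.5384, 0.1275, 0.1101]
ee_rot: [-1.572, -0.075, 0.077]
wrist_force: [0.8, -19.1, -0.5]
opening: 0.0004
```

Lever_r is bottomed, at 19 N on the last step. On to lever_l.

Request:
{"op": "apply_moves", "data": {"series": [{"translation":[0.1,-1.2,0],"turn":[0,0,0],"grip":0},{"translation":[0,0,4],"turn":[0,0,0],"grip":0},{"translation":[0,0,3.8],"turn":[0,0,0],"grip":0},{"translation":[-0.41,4.36,0],"turn":[0,0,0],"grip":0},{"translation":[-0.41,4.36,0],"turn":[0,0,0],"grip":0},{"translation":[-0.41,4.36,0],"turn":[0,0,0],"grip":0},{"translation":[-0.41,4.36,0],"turn":[0,0,0],"grip":0},{"translation":[-0.41,4.36,0],"turn":[0,0,0],"grip":0},{"translation":[-0.2,1.9,0],"turn":[0,0,0],"grip":0},{"translation":[0,0,0],"turn":[0,0,0],"grip":0},{"translation":[0,0,0],"turn":[0,0,0],"grip":0}]}}

```text
t: 24.0
eef_pos: [0.5171, 0.3535, 0.1883]
ee_rot: [-1.57, -0.075, 0.076]
wrist_force: [0.0, -0.4, 0.1]
opening: 0.0004
```

Request:
{"op": "apply_moves", "data": {"series": [{"translation":[0,0,-4],"turn":[0,0,0],"grip":0},{"translation":[0,0,-3.8],"turn":[0,0,0],"grip":0},{"translation":[0,0,0],"turn":[0,0,0],"grip":0},{"translation":[0,0,0],"turn":[0,0,0],"grip":0}]}}

```text
t: 24.4
eef_pos: [0.5178, 0.353, 0.1112]
ee_rot: [-1.57, -0.074, 0.075]
wrist_force: [0.2, -0.2, 0.2]
opening: 0.0007
```

Request:
{"op": "apply_moves", "data": {"series": [{"translation":[0.05,-0.5,0],"turn":[0,0,0],"grip":0},{"translation":[0.04,-0.4,0],"turn":[0,0,0],"grip":0},{"translation":[0.02,-0.2,0],"turn":[0,0,0],"grip":0},{"translation":[0.01,-0.1,0],"turn":[0,0,0],"grip":0},{"translation":[0,0,0],"turn":[0,0,0],"grip":0}]}}

```text
t: 24.9
eef_pos: [0.5186, 0.3421, 0.1111]
ee_rot: [-1.569, -0.076, 0.074]
wrist_force: [-0.1, -0.2, 0.7]
opening: 0.0006
```

Request:
{"op": "apply_moves", "data": {"series": [{"translation":[0.01,-0.1,0],"turn":[0,0,0],"grip":0},{"translation":[0.01,-0.1,0],"turn":[0,0,0],"grip":0}]}}

```text
t: 25.1
eef_pos: [0.5187, 0.3407, 0.1109]
ee_rot: [-1.568, -0.076, 0.075]
wrist_force: [-1.8, 5.0, 4.1]
opening: 0.0007
```

Request:
{"op": "apply_moves", "data": {"series": [{"translation":[0.01,-0.1,0],"turn":[0,0,0],"grip":0},{"translation":[0.01,-0.1,0],"turn":[0,0,0],"grip":0}]}}

```text
t: 25.3
eef_pos: [0.5189, 0.3388, 0.111]
ee_rot: [-1.568, -0.076, 0.074]
wrist_force: [-1.3, 5.9, 3.6]
opening: 0.0002
```

Request:
{"op": "apply_moves", "data": {"series": [{"translation":[0.01,-0.1,0],"turn":[0,0,0],"grip":0},{"translation":[0.01,-0.1,0],"turn":[0,0,0],"grip":0}]}}

```text
t: 25.5
eef_pos: [0.5191, 0.3369, 0.111]
ee_rot: [-1.568, -0.076, 0.075]
wrist_force: [-0.2, 6.9, 4.7]
opening: 0.0002
```

Request:
{"op": "apply_moves", "data": {"series": [{"translation":[0.01,-0.1,0],"turn":[0,0,0],"grip":0},{"translation":[0.01,-0.1,0],"turn":[0,0,0],"grip":0}]}}

```text
t: 25.7
eef_pos: [0.5192, 0.3353, 0.1111]
ee_rot: [-1.567, -0.076, 0.074]
wrist_force: [-2.3, 11.2, 4.0]
opening: 0.0006
```

Request:
{"op": "apply_moves", "data": {"series": [{"translation":[0.01,-0.1,0],"turn":[0,0,0],"grip":0}]}}

```text
t: 25.8
eef_pos: [0.5193, 0.3347, 0.1111]
ee_rot: [-1.567, -0.076, 0.074]
wrist_force: [-2.9, 13.5, 2.9]
opening: 0.0007
```

Request:
{"op": "apply_moves", "data": {"series": [{"translation":[0.01,-0.1,0],"turn":[0,0,0],"grip":0},{"translation":[0,0,0],"turn":[0,0,0],"grip":0}]}}

```text
t: 26.0
eef_pos: [0.5194, 0.334, 0.1111]
ee_rot: [-1.566, -0.076, 0.074]
wrist_force: [-2.0, 13.4, 3.8]
opening: 0.0003
```

Request:
{"op": "apply_moves", "data": {"series": [{"translation":[0.01,-0.12,0],"turn":[0,0,0],"grip":0},{"translation":[0,0,0],"turn":[0,0,0],"grip":0}]}}

```text
t: 26.2
eef_pos: [0.5195, 0.3331, 0.1112]
ee_rot: [-1.566, -0.076, 0.074]
wrist_force: [-3.1, 16.1, 3.2]
opening: 0.0005
```

Lever_l is at 16 N. I'll re-check lever_r by turns.

Request:
{"op": "apply_moves", "data": {"series": [{"translation":[-0.1,1.2,0],"turn":[0,0,0],"grip":0},{"translation":[0,0,4],"turn":[0,0,0],"grip":0},{"translation":[0,0,3.8],"turn":[0,0,0],"grip":0},{"translation":[0.42,-4.63,0],"turn":[0,0,0],"grip":0},{"translation":[0.42,-4.63,0],"turn":[0,0,0],"grip":0},{"translation":[0.42,-4.63,0],"turn":[0,0,0],"grip":0},{"translation":[0.42,-4.63,0],"turn":[0,0,0],"grip":0},{"translation":[0.42,-4.63,0],"turn":[0,0,0],"grip":0},{"translation":[0,0,0],"turn":[0,0,0],"grip":0},{"translation":[0,0,0],"turn":[0,0,0],"grip":0}]}}

```text
t: 27.2
eef_pos: [0.5396, 0.1106, 0.1885]
ee_rot: [-1.57, -0.073, 0.074]
wrist_force: [-0.3, 0.7, -1.0]
opening: 0.0004
```

Request:
{"op": "apply_moves", "data": {"series": [{"translation":[0,0,-4],"turn":[0,0,0],"grip":0},{"translation":[0,0,-3.8],"turn":[0,0,0],"grip":0},{"translation":[0,0,0],"turn":[0,0,0],"grip":0},{"translation":[0,0,0],"turn":[0,0,0],"grip":0}]}}

```text
t: 27.6
eef_pos: [0.5395, 0.1124, 0.1109]
ee_rot: [-1.57, -0.075, 0.077]
wrist_force: [-0.2, -0.1, 0.1]
opening: 0.0004
```

Request:
{"op": "apply_moves", "data": {"series": [{"translation":[-0.04,0.4,0],"turn":[0,0,0],"grip":0},{"translation":[-0.04,0.4,0],"turn":[0,0,0],"grip":0},{"translation":[-0.02,0.2,0],"turn":[0,0,0],"grip":0},{"translation":[-0.01,0.1,0],"turn":[0,0,0],"grip":0},{"translation":[0,0,0],"turn":[0,0,0],"grip":0}]}}

```text
t: 28.1
eef_pos: [0.5384, 0.1225, 0.111]
ee_rot: [-1.569, -0.076, 0.075]
wrist_force: [0.7, 0.2, 0.1]
opening: 0.0002
```

Request:
{"op": "apply_moves", "data": {"series": [{"translation":[-0.02,0.2,0],"turn":[0,0,0],"grip":0},{"translation":[-0.01,0.1,0],"turn":[0,0,0],"grip":0},{"translation":[0,0,0],"turn":[0,0,0],"grip":0}]}}

```text
t: 28.4
eef_pos: [0.5382, 0.1247, 0.1107]
ee_rot: [-1.571, -0.075, 0.075]
wrist_force: [0.2, -5.5, 1.9]
opening: 0.0002
```

Request:
{"op": "apply_moves", "data": {"series": [{"translation":[-0.01,0.1,0],"turn":[0,0,0],"grip":0},{"translation":[0,0,0],"turn":[0,0,0],"grip":0}]}}

```text
t: 28.6
eef_pos: [0.5382, 0.1254, 0.1107]
ee_rot: [-1.571, -0.076, 0.075]
wrist_force: [1.2, -8.2, 1.8]
opening: 0.0004
```

Request:
{"op": "apply_moves", "data": {"series": [{"translation":[-0.01,0.1,0],"turn":[0,0,0],"grip":0},{"translation":[0,0,0],"turn":[0,0,0],"grip":0}]}}

```text
t: 28.8
eef_pos: [0.5381, 0.126, 0.1107]
ee_rot: [-1.571, -0.076, 0.075]
wrist_force: [0.8, -11.5, 2.6]
opening: 0.0003
```

Request:
{"op": "apply_moves", "data": {"series": [{"translation":[-0.01,0.1,0],"turn":[0,0,0],"grip":0},{"translation":[0,0,0],"turn":[0,0,0],"grip":0}]}}

```text
t: 29.0
eef_pos: [0.538, 0.1267, 0.1107]
ee_rot: [-1.572, -0.076, 0.075]
wrist_force: [0.2, -14.5, 2.2]
opening: 0.0008
```

Request:
{"op": "apply_moves", "data": {"series": [{"translation":[-0.01,0.1,0],"turn":[0,0,0],"grip":0},{"translation":[0,0,0],"turn":[0,0,0],"grip":0}]}}

```text
t: 29.2
eef_pos: [0.538, 0.1274, 0.1107]
ee_rot: [-1.572, -0.076, 0.076]
wrist_force: [1.2, -17.1, 2.0]
opening: 0.0001
```

Request:
{"op": "apply_moves", "data": {"series": [{"translation":[0.01,-0.1,0],"turn":[0,0,0],"grip":0},{"translation":[0,0,0],"turn":[0,0,0],"grip":0}]}}

```text
t: 29.4
eef_pos: [0.538, 0.1271, 0.1107]
ee_rot: [-1.571, -0.075, 0.075]
wrist_force: [0.1, -11.2, 2.0]
opening: 0.0004
```

Request:
{"op": "apply_moves", "data": {"series": [{"translation":[0.01,-0.1,0],"turn":[0,0,0],"grip":0},{"translation":[0,0,0],"turn":[0,0,0],"grip":0}]}}

```text
t: 29.6
eef_pos: [0.5381, 0.1265, 0.1107]
ee_rot: [-1.571, -0.075, 0.075]
wrist_force: [-0.1, -7.5, 2.0]
opening: 0.0003
```

The force falls off gradually as I back away, so the pivot friction keeps a residual clamp. I'll check lever_l again the same way.

Request:
{"op": "apply_moves", "data": {"series": [{"translation":[0.1,-1.2,0],"turn":[0,0,0],"grip":0},{"translation":[0,0,4],"turn":[0,0,0],"grip":0},{"translation":[0,0,3.8],"turn":[0,0,0],"grip":0},{"translation":[-0.42,4.6,0],"turn":[0,0,0],"grip":0},{"translation":[-0.42,4.6,0],"turn":[0,0,0],"grip":0},{"translation":[-0.42,4.6,0],"turn":[0,0,0],"grip":0},{"translation":[-0.42,4.6,0],"turn":[0,0,0],"grip":0},{"translation":[-0.42,4.6,0],"turn":[0,0,0],"grip":0},{"translation":[0,0,0],"turn":[0,0,0],"grip":0},{"translation":[0,0,0],"turn":[0,0,0],"grip":0}]}}

```text
t: 30.6
eef_pos: [0.5175, 0.3457, 0.1881]
ee_rot: [-1.57, -0.076, 0.077]
wrist_force: [-0.5, -0.6, -0.7]
opening: 0.0005
```

Request:
{"op": "apply_moves", "data": {"series": [{"translation":[0,0,-4],"turn":[0,0,0],"grip":0},{"translation":[0,0,-3.8],"turn":[0,0,0],"grip":0},{"translation":[0,0,0],"turn":[0,0,0],"grip":0},{"translation":[0,0,0],"turn":[0,0,0],"grip":0}]}}

```text
t: 31.0
eef_pos: [0.5185, 0.3443, 0.1111]
ee_rot: [-1.57, -0.074, 0.075]
wrist_force: [0.1, 0.3, 0.2]
opening: 0.0006
```

Request:
{"op": "apply_moves", "data": {"series": [{"translation":[0.04,-0.4,0],"turn":[0,0,0],"grip":0},{"translation":[0.02,-0.2,0],"turn":[0,0,0],"grip":0},{"translation":[0,0,0],"turn":[0,0,0],"grip":0}]}}

```text
t: 31.3
eef_pos: [0.519, 0.3391, 0.112]
ee_rot: [-1.569, -0.076, 0.073]
wrist_force: [-0.7, 0.0, 0.7]
opening: 0.0001
```

Request:
{"op": "apply_moves", "data": {"series": [{"translation":[0.02,-0.2,0],"turn":[0,0,0],"grip":0},{"translation":[0.01,-0.1,0],"turn":[0,0,0],"grip":0},{"translation":[0,0,0],"turn":[0,0,0],"grip":0}]}}

```text
t: 31.6
eef_pos: [0.5188, 0.3363, 0.1107]
ee_rot: [-1.569, -0.075, 0.075]
wrist_force: [0.7, -0.2, 0.4]
opening: 0.0005
```

Request:
{"op": "apply_moves", "data": {"series": [{"translation":[0.01,-0.1,0],"turn":[0,0,0],"grip":0},{"translation":[0,0,0],"turn":[0,0,0],"grip":0}]}}

```text
t: 31.8
eef_pos: [0.5189, 0.3357, 0.1106]
ee_rot: [-1.569, -0.075, 0.075]
wrist_force: [-0.3, 2.3, 0.3]
opening: 0.0005
```

Request:
{"op": "apply_moves", "data": {"series": [{"translation":[0.01,-0.1,0],"turn":[0,0,0],"grip":0},{"translation":[0,0,0],"turn":[0,0,0],"grip":0}]}}

```text
t: 32.0
eef_pos: [0.519, 0.3352, 0.1106]
ee_rot: [-1.568, -0.076, 0.075]
wrist_force: [-1.1, 6.5, -0.1]
opening: 0.0007
```

Request:
{"op": "apply_moves", "data": {"series": [{"translation":[0.01,-0.1,0],"turn":[0,0,0],"grip":0},{"translation":[0.01,-0.1,0],"turn":[0,0,0],"grip":0},{"translation":[0,0,0],"turn":[0,0,0],"grip":0}]}}

```text
t: 32.3
eef_pos: [0.5191, 0.3338, 0.1107]
ee_rot: [-1.567, -0.076, 0.074]
wrist_force: [-2.3, 10.8, -1.3]
opening: 0.0003
```

Request:
{"op": "apply_moves", "data": {"series": [{"translation":[0.01,-0.1,0],"turn":[0,0,0],"grip":0},{"translation":[0,0,0],"turn":[0,0,0],"grip":0}]}}

```text
t: 32.5
eef_pos: [0.5191, 0.3332, 0.1107]
ee_rot: [-1.567, -0.076, 0.074]
wrist_force: [-1.9, 14.0, -1.4]
opening: 0.0006
```

Request:
{"op": "apply_moves", "data": {"series": [{"translation":[0.01,-0.1,0],"turn":[0,0,0],"grip":0},{"translation":[0,0,0],"turn":[0,0,0],"grip":0}]}}

```text
t: 32.7
eef_pos: [0.5192, 0.3325, 0.1107]
ee_rot: [-1.566, -0.076, 0.074]
wrist_force: [-3.0, 16.1, -2.3]
opening: 0.0009
```

Request:
{"op": "apply_moves", "data": {"series": [{"translation":[-0.03,0.3,0],"turn":[0,0,0],"grip":0},{"translation":[-0.1,1.5,0],"turn":[0,0,0],"grip":0},{"translation":[0,0,4],"turn":[0,0,0],"grip":0},{"translation":[0,0,4.5],"turn":[0,0,0],"grip":0},{"translation":[-1.5,-3.5,3],"turn":[0,0,0],"grip":0},{"translation":[-2,-4,3],"turn":[0,0,0],"grip":0},{"translation":[-2,-4,2],"turn":[0,0,0],"grip":0},{"translation":[0,0,0],"turn":[0,0,0],"grip":0},{"translation":[0,0,0],"turn":[0,0,0],"grip":0}]}}

```text
t: 33.6
eef_pos: [0.4647, 0.2362, 0.2742]
ee_rot: [-1.569, -0.076, 0.073]
wrist_force: [1.0, 0.1, 0.4]
opening: 0.0003
```

Run:
```python
from h import *
g={}
for n in("scene","side"):
    g[n]=snap(n,n+'9.png')
s=arm.observe();print(s['t'],s['eef_pos'].round(4),s['wrist_force'].round(2))
b=cv2.resize(g["scene"][1][140:240,300:433],(800,600),interpolation=cv2.INTER_CUBIC)[:, :]; d=cv2.resize(g["side"][1][210:390,200:320],(400,600),interpolation=cv2.INTER_CUBIC)
cv2.imwrite('pics/m9.png',np.hstack([cv2.resize(b,(400,300)),d[:300]*0,]) if 0 else np.hstack([np.vstack([cv2.resize(b,(400,300)),cv2.resize(g["scene"][1],(400,300))]),d]))
```

```text
33.7 [0.4648 0.2369 0.273 ] [0.63 0.08 1.09]
```

View pics/m9.png

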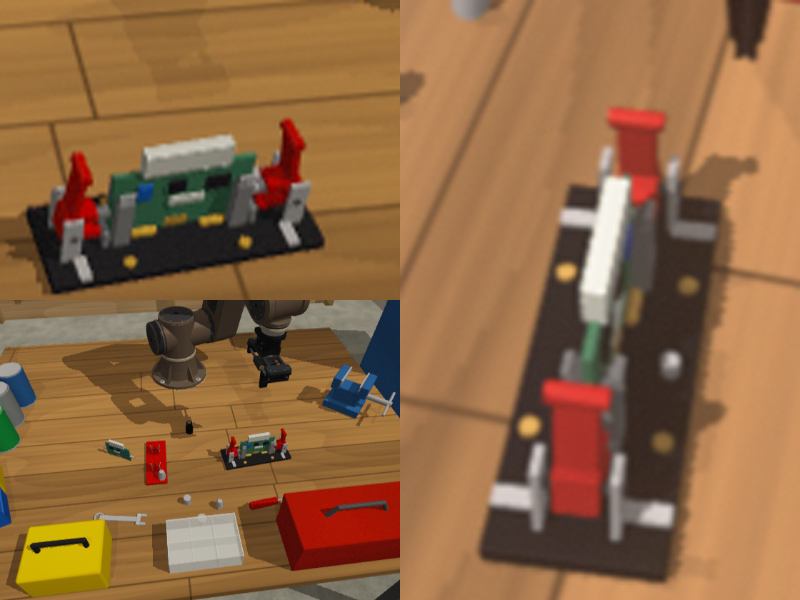

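View 10 shows the card down in the guides with both levers slightly past upright and matching. The arm is clear, and the nuts, cap and sockets are in place. Handing in.

```bash
python3 -c "
from bench import arm
print(arm.hand_in())"
```

```text
the job is handed in; nothing more can be done
None
```

I moved the card from the rail to the dock, clamped both levers by turns, and handed the job in at about 34 s of robot time.

- **Placing:** I lowered the card between the guides with no side contact. The lever toes took its weight with the bottom edge about 25 mm above the shelf, as expected.
- **Clamping:** I swung the levers in four alternating stages. Each one moved at about 5–7 N, then the force climbed sharply once its end of the card bottomed.
    - lever_r first went to 19 N, just above the 13–18 N range but under the 25 N limit. It was re-pressed to about 17 N.
    - lever_l was pressed to about 16 N twice, stopping at the same position both times.
- **Last checks:** The final pictures show the card in the guides, both levers slightly past upright and matching. The loose parts look unmoved and the arm is clear of everything.
- **Less certain:**
    - After each press both levers sprang back about 2.5–3 mm at the crossbar, so the clamp that stays is what the stiff pivots hold.
    - I did not press lever_r again after the last press on lever_l.
    - I did not measure the card's final height or levelness; I judged those from the pictures and the matching lever feel.

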